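# Re-lay a shaft in its tilted case, close and latch the lid

### The job

The turned shaft in the open grey case on the tilted stand has jumped into the front, shallow pair of grooves, where it stands above the rim. Lay it down in the rear, deep pair, then lower the loose lid gently onto the case so that it sits flush on the rim all round, and turn the latch at the case's front edge clockwise until it clicks past its detent and its wing lies over the lid. Leave the other things on the bench where they are.

Things in the scene. Friction and masses are not known exactly. Their poses are not given: they have to be found in the camera images.
- case: Open grey case, fixed on a dark stand that leans it 28 deg. Origin: centre of its underside; x up the slope, away from the low front edge with the latch, y along its long side, z square out of its mouth. Positions told elsewhere are in this frame, mm. Outside 132 (x) by 156 (y) by 44; walls and floor 3; rim at z = 44. Inside, two black saddle strips 10 wide at y = -46 and +46, tops at z = 36.
- case_mouth (a point): Centre of the case's mouth, level with the rim (x = 0, y = 0, z = 44 in the case's frame); same axes as the case. Below it, between the strips (y from -41 to +41), the case is empty down to its floor at z = 3.
- deep_seat (a point): Where the shaft's centre belongs: x = 18, y = 0, z = 27 in the case's frame; same axes. Here each strip has its deep 90-degree V groove (21 deep, 42 wide at the top, along y). The shallow V grooves (7 deep, 14 wide) are at x = -18. The case's inner faces are at x = -63 and +63, y = -75 and +75.
- shaft_center (a point): Centre of the loose plain steel shaft, on its axis: 121 long, 24 in diameter over the middle 61, 18 and 16 at the ends, which rest in the grooves; y runs along it. 0.2 kg. It starts in the shallow grooves at about z = 41 in the case's frame (its top 9 above the rim, so the lid cannot seat). Either way round is right; up to 10 along y from the seat is fine.
- lid_grip (a point): Centre of the loose lid's black handle bar: 12 wide (lid's x), 96 long (lid's y), 14 high, on two posts at y = +-40, 24 above the lid's top face, 38 above its lower edge; z is square to the lid. The lid starts flat on the bench, right way up. 0.25 kg. Seated, this point is at x = 0, y = 0, z = 71 in the case's frame; either way round fits.
- lid_plate (a point): Centre of the underside of the lid's plate, which comes to rest on the rim: 27 below lid_grip; lid's axes. Seated, it lies at case_mouth. The lid is a grey plate 142 (x) by 166 (y) by 3 with a skirt 11 deep that drops over the outside of the case's walls with 2 play on each side and a hem flared outwards a little.
- latch_grip (a point): On the latch's pivot, at x = -88, y = 0, z = 66 in the case's frame; z is the pivot's axis, y runs along the black bar grip (11 wide, 44 long, z = 54 to 76 in the case's frame) and the steel wing under it, which reaches 36 from the pivot, is 14 wide and lies at z = 49 to 54: 2 above the seated lid, so it strikes the lid's edge if the lid is not down.
- latch (a joint): Angle of the latch (rad): 0 parked, wing along the case's front edge, to +y; grows clockwise as seen looking into the case, to 1.45, where the wing points up the slope over the lid (stop). A sprung ball detent resists with at most about 0.12 N m up to 0.75; let go beyond 0.92, it snaps on to 1.15 or more and stays.
- tape_measure: Bystander: tape measure, 34 x 72 x 63 mm, near the front between the task's things; origin under its centre.
- spur_gear: Bystander: spur gear, 49 mm across, 21 mm high, lying behind; origin under its centre.
- wood_block: Bystander: beech block, 65 x 110 x 38 mm, lying to the right of the task's things; origin under its centre.
- shaft: The same shaft; this origin lies under its middle, 12 below the axis.
- lid: The same lid; this origin is the centre of its underside, level with the skirt's lower edge.
Not all that is in view belongs to the job. What is shaped like the shaft but black or yellow is not meant.

How it is judged (in metres and radians):
On the way, in this order (a step that is already met when the one before it is completed fails the run):
1. the shaft lies in the deep pair of grooves, let go (z of shaft_center in the frame of case below 0.031 m and x of shaft_center in the frame of case between 0.011 and 0.025 m and angle between the y axis of shaft_center and the y axis of case, either way round below 0.08 rad and contact force between the fingers and shaft below 0.1 N), for 0.2 s.
2. the lid sits flush on the case's rim (z of lid_plate in the frame of case between 0.04 and 0.0465 m and angle between the z axis of lid_plate and the z axis of case, either way round below 0.03 rad and distance between lid_plate and case_mouth below 0.007 m), for 0.2 s.
At the end, for the whole second after the job is handed in: Shaft in the deep grooves (axis within 7 mm of x = 18 mm, z under 31 mm in the case's frame, within 0.08 rad of its y); lid flush on the rim (within 2.5 mm of its height, 7 mm of the mouth's centre, 0.03 rad); latch past its detent (over 1.1 rad); lid and shaft at rest (all of step 2 and z of shaft_center in the frame of case below 0.031 m and x of shaft_center in the frame of case between 0.011 and 0.025 m and angle between the y axis of shaft_center and the y axis of case, either way round below 0.08 rad and value of joint latch above 1.1 rad and linear speed of each of lid, shaft below 0.03 m/s); the robot touches nothing.
It fails at once if the lid drops or slams onto the case (faster than 0.3 m/s within 15 mm of its seat) (linear speed of lid above 0.3 m/s and distance between lid_plate and case_mouth below 0.015 m).
It fails at once if a bystander (tape measure, gear, wood block) is moved by more than 30 mm (distance of any of tape_measure, spur_gear, wood_block from where it was at the start of the episode above 0.03 m).
It also fails if it takes over 58 s, if anything falls off the work surface, if the arm or the gripper's body presses on something with over 40 N, if the wrist force passes 120 N, or if a joint passes its speed limit or range.

### The arm

A 6-joint arm with a two-finger parallel gripper is mounted at the origin on a cart in front of the work surface, level with it; the furniture and walls round the work are solid. World frame = base frame: x ahead of the robot, y to its left, z up, the work surface at z = 0. Lengths are in mm, angles in rad, forces in N, time in s.
With the tool pointing down it reaches from about 350 to 975 mm from the base axis. Payload 7.1 kg.
Tool frame: the origin (TCP) lies midway between the tips of the shut fingers; the grasp point (between the pads) lies 19 mm behind it (ctrl.grasp_offset is the distance from the TCP to the grasp point, in mm); z points along the fingers, y is the line along which they close (so a half turn about z gives the same grasp; the last joint's range is limited). The gripper opens to 88 mm and grips with 3 to 60 N. Pads are 20 mm wide; open, the fingers measure 115 mm over their backs; the gripper's body (75 mm by 178 mm) begins 61 mm behind the grasp point.
Start: joints at [1.228, 0.423, 1.63, -0, 1.089, -0.019], TCP at [198.825, 592.514, 222.675] pointing down, gripper open.
Joint ranges: [-3, 3], [-0.9, 2.11], [0.09, 2.58], [-1.31, 4.45], [0.11, 2.69], [-2.54, 2.54]. Speed limits (rad/s): [2.39, 2.39, 3.01, 3.14, 3.14, 3.14].

### API

Orientations are given as a rotation vector (axis times angle).
In Python, from workcell import ctrl gives the robot as it stands. The module is installed in compiled form; this text tells all that it offers.
- The arm moves only by the tool servo_tool, never from a script. Its argument "rows" is a list of rows, each a list of 7 numbers: the turn, a rotation vector about the tool's x, y, z as a fraction of full scale, then the shift along the tool's x, y, z as a fraction of full scale, then the finger opening in mm, from 0 to 87.8. A call has 1 to 10 rows; each row is the pose to reach, as a shift and turn from the pose commanded when the call began, along the tool's axes at that moment; what a row does not reach only later rows make up. Full scale, the value 1, is 20 cm for a shift and 1.5 rad for a turn. A row lasts 1/8 s, in which the tool goes at most 62.5 mm and 10.7 degrees, less where a joint would pass 70% of its speed; a pose out of reach is approached as far as the arm can. A call with a number of a shift or a turn outside -1 to 1 is refused whole. A call with a gripper value outside its range is refused whole. The fingers move at their own pace and stop on an object; the grip force is fixed at half the most. Time passes only in rows, so rows that repeat a pose let the fingers close. It gives the time, the measured TCP pose, the force, the opening and the grip force at its end, in the units of the state.
- ctrl.get_obs(): the state, without advancing time (a new reading comes with each control period).
- ctrl.get_image(name): name is "scene" or "side" or "wrist"; returns (picture, depth): 420x560x3 uint8, red, green, blue; 420x560 float32, mm along the optical axis (not along the pixel's ray), 0 where there is no reading.
- ctrl.camera_info(name): a dict with "intrinsics" (3x3 intrinsics, pixels), "k1" (the pictures are not rectified: a ray, as slopes to the right and down, at radius r is drawn at 1 + k1 r^2 times it, then the intrinsics apply), "R" (3x3) and "t" (3): a world point X has camera coordinates R X + t. Camera axes: x right, y down, z forward; pixel columns grow to the right and rows downward; lengths in mm; the calibration is good to about 2 mm. A picture is of the moment at which its call begins: read the wrist's pose just before it. camera_info takes no time and is no camera call; for the wrist camera it gives the pose at the moment of the call.
- ctrl.close_job(): hands the job in; it is judged then, once.
The state is a dict: "t": time; "qpos": joint angles; "qvel": joint speeds; "joint_torque": joint torques, N m; "ee_pos": TCP position; "orientation": TCP orientation; "ft_force": force on the tool from outside, world axes, zero at the start; "moment": the same for the moment, N m; "width": finger opening in mm; "grasp_force": force on a finger pad.
Only numpy, scipy, OpenCV 4.12 (cv2) and the standard library are available. Lean on these libraries where they do the work, as an engineer would, in place of code of your own. Each camera call takes 0.05 s, during which the arm holds its last target. There are 200 camera calls.

## Working session

There is one attempt and no reset: what is moved stays moved. The work goes in short steps, Python scripts to look and compute and a tool call to move; the robot and the scene stay as the last step left them, time stands still between calls to the robot, and variables do not carry over. Pictures are saved under pics/ and viewed, at most 10 in all, crops included, and the job is handed in when it is done.

Besides the shell and the picture viewer there is one more tool, called after "Emit:" as name([rows], argument=value, ...), one row to a line, values as JSON. servo_tool: Moves the arm, as the interface text tells. Its arguments: {"type":"object","properties":{"rows":{"type":"array","items":{"type":"array","items":{"type":"number"}}}},"required":["rows"]}

```bash
mkdir -p pics; cat > h.py <<'E'
import numpy as np, cv2
from scipy.spatial.transform import Rotation as Ro
from workcell import ctrl
def grab(name,fn=None):
    ci=ctrl.camera_info(name); im,d=ctrl.get_image(name)
    if fn: cv2.imwrite('pics/'+fn,im[:,:,::-1])
    np.savez('pics/'+name+'.npz',im=im,d=d,K=ci['intrinsics'],k1=ci['k1'],R=ci['R'],t=ci['t'])
    return load(name)
def load(name):
    return dict(np.load('pics/'+name+'.npz'))
def cloud(g):
    h,w=g['d'].shape; v,u=np.mgrid[0:h,0:w].astype(float)
    p=cv2.undistortPoints(np.stack([u.ravel(),v.ravel()],1)[:,None],np.array(g['K'],float),np.array([float(g['k1']),0,0,0]))[:,0]
    z=g['d'].ravel().astype(float)
    X=np.c_[p*z[:,None],z]
    W=(X-np.array(g['t']).ravel())@np.array(g['R'])
    W[z==0]=np.nan
    return W.reshape(h,w,3)
def proj(g,X):
    return cv2.projectPoints(np.atleast_2d(X).astype(float),cv2.Rodrigues(np.array(g['R'],float))[0],np.array(g['t'],float),np.array(g['K'],float),np.array([float(g['k1']),0,0,0]))[0][:,0]
E
python3 - <<'E'
from h import *
for n in ('scene','side'):
    g=grab(n,n+'1.png'); print(n,g['k1'],(-g['R'].T@g['t'].ravel()).round(),g['K'][0,0])
E
```

```text
scene -0.06880655202078242 [ 667. -607. 1063.] 487.5811631801653
side -0.007554444067603891 [440. 682. 822.] 381.1925753696321
```

```bash
python3 -c "
import cv2,numpy as np
a=cv2.imread('pics/scene1.png');b=cv2.imread('pics/side1.png')
print(a.shape)"
```

```text
(420, 560, 3)
```

View pics/scene1.png

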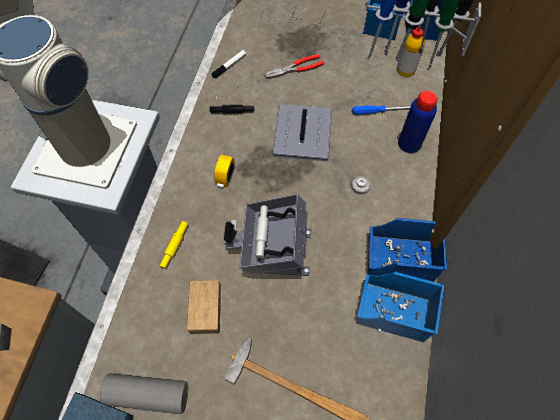

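View pics/side1.png

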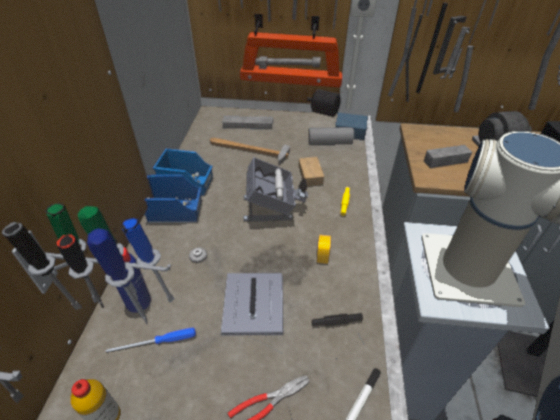

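The scene view shows the case at pixels (270,235), with the shaft at (262,232) in its left grooves and the latch grip at (231,232). The lid is at (303,130) with its handle at (304,125). The side view shows the case at (270,190) and the lid at (253,302).

```bash
python3 - <<'E'
from h import *
for n,lidbox,casebox in (('scene',(268,98,336,164),(218,190,318,282)),('side',(215,265,290,340),(240,150,312,225))):
    g=load(n); W=cloud(g); hsv=cv2.cvtColor(g['im'],cv2.COLOR_RGB2HSV)
    def box(b): 
        m=np.zeros(W.shape[:2],bool); m[b[1]:b[3],b[0]:b[2]]=1; return m
    m=box(lidbox)&(W[...,2]>7)&(W[...,2]<25)
    P=W[m]; print(n,'lid top z',np.median(P[:,2]),'n',len(P))
    r=cv2.minAreaRect(P[:,:2].astype(np.float32)); print('rect',r)
    m=box(lidbox)&(W[...,2]>29); P=W[m]; r=cv2.minAreaRect(P[:,:2].astype(np.float32)); print('handle z',np.median(P[:,2]),len(P),r)
    # bench
    for p in ((350,160),(200,120)): print('bench',W[p].round(1))
    m=box(casebox)&(W[...,2]>15); P=W[m]; print('case',len(P),P.min(0).round(),P.max(0).round())
    # shaft bright low sat
    m=box(casebox)&(hsv[...,2]>165)&(hsv[...,1]<40)&(W[...,2]>30); P=W[m]; k=cv2.connectedComponentsWithStats(m.astype(np.uint8))
    for i in range(1,k[0]):
        if k[2][i,4]>60:
            Q=W[k[1]==i]; c=Q.mean(0); u,s,vt=np.linalg.svd(Q-c,full_matrices=False); print('bright',k[2][i],c.round(1),vt[0].round(3),s.round(0), np.ptp((Q-c)@vt[0]))
    cr=g['im'][casebox[1]:casebox[3],casebox[0]:casebox[2]]
    cv2.imwrite(f'pics/{n}_c.png',cv2.resize(cr[:,:,::-1],None,fx=5,fy=5,interpolation=cv2.INTER_CUBIC))
a=cv2.imread('pics/scene_c.png');b=cv2.imread('pics/side_c.png');h=max(a.shape[0],b.shape[0])
o=np.zeros((h,a.shape[1]+b.shape[1],3),np.uint8);o[:a.shape[0],:a.shape[1]]=a;o[:b.shape[0],a.shape[1]:]=b
print(o.shape);cv2.imwrite('pics/both.png',cv2.resize(o,(800,int(800*h/o.shape[1]))))
E
```

```text
scene lid top z 14.679510821706103 n 2585
rect ((552.6788330078125, 169.13067626953125), (168.12094116210938, 181.4419708251953), 14.90844440460205)
handle z 44.850602521997644 144 ((557.5724487304688, 171.79177856445312), (11.982030868530273, 97.31319427490234), 6.422266483306885)
bench [ 371.8 -457.4   -2.4]
bench [ 150.4 -129.    -3.4]
case 4992 [ 448. -291.   16.] [637. -87. 146.]
bright [256 206  11  49 353] [ 533.  -180.   107.8] [ 0.153 -0.988  0.019] [597.  90.  46.] 117.27944214676221
side lid top z 14.003591590597894 n 3261
rect ((556.1702880859375, 173.4844970703125), (142.58401489257812, 165.48779296875), 6.742467880249023)
handle z 43.64931425296301 185 ((556.18359375, 174.8376922607422), (12.100452423095703, 95.49527740478516), 6.806580543518066)
bench [743.8 314.6   1. ]
bench [899.4  39.1 189.3]
case 2761 [ 436. -463.   15.] [651. -86. 142.]
bright [276 169   6  27 118] [ 530.9 -174.5  106.6] [-0.151  0.988 -0.017] [337.  47.  26.] 117.21377367448025
(460, 860, 3)
```

View pics/both.png

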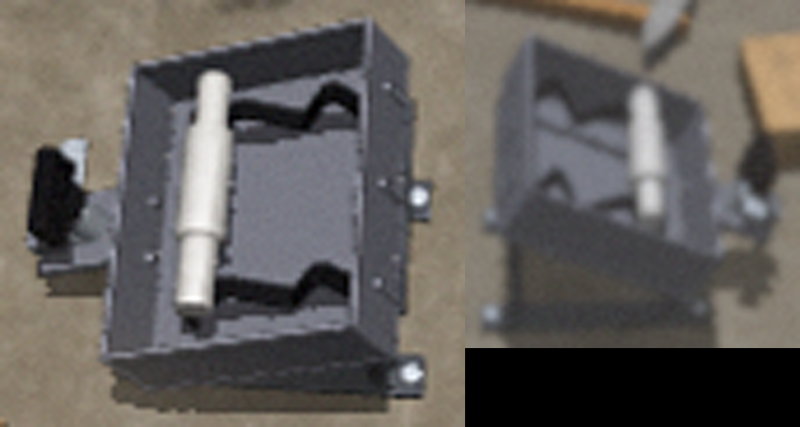

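The crop shows the shaft in the left (front) grooves, and the V grooves on the right are empty. The latch bar is parked at the front edge with the wing to +y. Next is a coarse case frame from depth.

```bash
cat >> h.py <<'E'
def caseR(psi,a=np.radians(28)):
    c,s=np.cos(a),np.sin(a); h=np.array([np.cos(psi),np.sin(psi),0]); zz=np.array([0,0,1.])
    x=c*h+s*zz; z=-s*h+c*zz; return np.c_[x,np.cross(z,x),z]
E
python3 - <<'E'
from h import *
psi=np.radians(8.7); R=caseR(psi)
for n,b in (('scene',(218,190,318,282)),('side',(240,150,312,225))):
    g=load(n); W=cloud(g)[b[1]:b[3],b[0]:b[2]].reshape(-1,3); W=W[np.isfinite(W[:,0])&(W[:,2]>12)&(W[:,2]<180)]
    L=W@R
    # histogram in local z for rim
    hz,e=np.histogram(L[:,2],np.arange(-250,0,4)); print(n,[(int(a),int(c)) for a,c in zip(e,hz) if c>40])
    for lo in (0,):
        pass
    top=L[:,2]
    np.save(f'pics/L_{n}.npy',L)
    # floor: interior peak
    for ax in (0,1):
        h,e=np.histogram(L[:,ax],np.arange(300 if ax==0 else -400,800,4)); print(ax,[(int(a),int(c)) for a,c in zip(e,h) if c>25])
print((np.array([532,-177,107.])@R).round(1))
o=ctrl.get_obs();print(o['ee_pos'],o['orientation'],o['t']); ci=ctrl.camera_info('wrist'); Rt=Ro.from_rotvec(o['orientation']).as_matrix()
print((np.array(ci['R'])@Rt).round(3), (Rt.T@(-np.array(ci['R']).T@np.array(ci['t']).ravel()-o['ee_pos'])).round(1),ci['intrinsics'])
E
```

```text
scene [(-190, 773), (-186, 909), (-182, 187), (-178, 182), (-174, 234), (-170, 225), (-166, 280), (-162, 338), (-158, 287), (-154, 303), (-150, 342), (-146, 322), (-142, 198), (-138, 164), (-118, 42), (-114, 49)]
0 [(412, 44), (416, 64), (420, 133), (424, 97), (440, 614), (444, 165), (448, 74), (452, 51), (456, 34), (460, 33), (464, 36), (468, 37), (472, 39), (476, 72), (480, 144), (484, 176), (488, 195), (492, 234), (496, 243), (500, 128), (504, 121), (508, 132), (512, 120), (516, 133), (520, 110), (524, 111), (528, 113), (532, 123), (536, 117), (540, 115), (544, 106), (548, 54), (552, 78), (556, 31), (560, 26), (568, 443), (572, 325)]
1 [(-340, 57), (-336, 472), (-332, 26), (-328, 30), (-324, 28), (-320, 36), (-316, 108), (-312, 150), (-308, 192), (-304, 165), (-300, 112), (-296, 68), (-292, 64), (-288, 93), (-284, 113), (-280, 162), (-276, 150), (-272, 166), (-268, 160), (-264, 152), (-260, 142), (-256, 127), (-252, 126), (-248, 125), (-244, 128), (-240, 119), (-236, 109), (-232, 111), (-228, 95), (-224, 96), (-220, 107), (-216, 155), (-212, 135), (-208, 101), (-204, 75), (-200, 5
[... 786 characters left out ...]
312, 40), (-308, 47), (-304, 53), (-300, 72), (-296, 44), (-292, 39), (-288, 34), (-284, 36), (-280, 41), (-276, 48), (-272, 47), (-268, 50), (-264, 51), (-260, 52), (-256, 61), (-252, 62), (-248, 62), (-244, 58), (-240, 74), (-236, 52), (-232, 28), (-228, 28), (-224, 34), (-220, 26), (-216, 29), (-212, 32), (-208, 49), (-204, 56), (-184, 124), (-180, 425)]
[ 490.9 -255.4 -139.8]
[198.63300073 592.05080804 221.98426733] [-5.06298387e-01 -3.10025327e+00  2.15891994e-03] 0.1
[[-0.     1.    -0.001]
 [-0.965 -0.    -0.262]
 [-0.262  0.001  0.965]] [  72.4    0.6 -163.2] [[289.29449911   0.         278.95665455]
 [  0.         289.29449911 211.47810682]
 [  0.           0.           1.        ]]
```

```bash
cat >> h.py <<'E'
def fitcase(clouds,o0,psi,tol=5,it=6):
    """clouds: world pts (finite). refine yaw, tilt-check, origin from inner/outer faces (bulk points)."""
    al=np.radians(28); out=[]
    for k in range(it):
        R=caseR(psi,al); out=[]; slope=[]
        for W in clouds:
            L=(W)@R-o0
            for ax,vals in ((0,(-66,-63,63,66)),(1,(-78,-75,75,78)),(2,(3,))):
                ot=1-ax if ax<2 else None
                for v in vals:
                    lim=(63,75,44)
                    m=np.abs(L[:,ax]-v)<(1.5 if abs(v)>60 else tol)
                    if ax<2: m&=(L[:,2]>6)&(L[:,2]<40)&(np.abs(L[:,ot])<lim[ot]-6)
                    else: m&=(np.abs(L[:,0])<58)&(np.abs(L[:,1])<38)
                    if m.sum()>60:
                        Q=L[m]; d=Q[:,ax]-v
                        out.append((ax,v,int(m.sum()),round(float(np.median(d)),2)))
                        if ax<2:
                            A=np.c_[np.ones(len(Q)),Q[:,ot],Q[:,2]]; c=np.linalg.lstsq(A,d,rcond=None)[0]; slope.append((m.sum(),c[1]*(-1 if ax==0 else 1)))
                        else:
                            A=np.c_[np.ones(len(Q)),Q[:,0],Q[:,1]]; c=np.linalg.lstsq(A,d,rcond=None)[0]; fl=c[1:]
        o0=o0.copy()
        for ax in range(3):
            w=[(a[2],a[3]) for a in out if a[0]==ax]
            if w: o0[ax]+=sum(a*b for a,b in w)/sum(a for a,_ in w)
        psi+=0.5*sum(a*b for a,b in slope)/sum(a for a,_ in slope)
    return psi,o0,out,slope,fl
E
python3 - <<'E'
from h import *
Ws=[]
for n,b in (('scene',(218,190,318,282)),('side',(240,150,312,225))):
    g=load(n); W=cloud(g)[b[1]:b[3],b[0]:b[2]].reshape(-1,3); Ws.append(W[np.isfinite(W[:,0])&(W[:,2]>12)&(W[:,2]<180)])
for cl in ([Ws[0]],[Ws[1]]):
    # (origin in rotated world coords shifts with psi; recompute via shaft-area centre)
    psi,o0,out,sl,fl=fitcase(cl,np.array([504,-257.5,-190.]),np.radians(8.7),it=8)
    R=caseR(psi); O=R@o0; print(np.degrees(psi),O.round(1)); print(out); print([(int(a),round(float(b),4)) for a,b in sl],fl.round(4))
    for p in ((-18,0,41),(0,0,44),(-88,0,66)): print(p,(O+R@np.array(p)).round(1))
E
```

```text
9.065169459516522 [ 567.9 -173.    70.8]
[(0, -63, 391, -0.14), (0, 66, 381, -0.03), (1, -78, 300, -0.28), (1, 75, 257, -0.09), (2, 3, 792, 0.03)]
[(391, -0.0001), (381, 0.0009), (300, 0.0006), (257, 0.0013)] [ 0.0011 -0.0002]
(-18, 0, 41) [ 533.2 -178.5   98.5]
(0, 0, 44) [ 547.5 -176.2  109.6]
(-88, 0, 66) [ 460.6 -190.1   87.7]
9.10718409658731 [ 566.9 -170.1   69.4]
[(0, -63, 134, -0.07), (0, 66, 144, -0.07), (1, -78, 123, 0.01), (1, 75, 245, -0.01), (1, 78, 61, -1.09), (2, 3, 232, 0.04)]
[(134, 0.002), (144, -0.0008), (123, -0.002), (245, 0.0007), (61, 0.0037)] [-0.0001  0.0079]
(-18, 0, 41) [ 532.2 -175.7   97.1]
(0, 0, 44) [ 546.5 -173.4  108.2]
(-88, 0, 66) [ 459.6 -187.4   86.3]
```

Both views agree within calibration (yaw 9.1°), so I'll hover over the case for a wrist-camera check.

```bash
cat >> h.py <<'E'
PSI=np.radians(9.08); CO=np.array([567.4,-171.5,69.9])
def cmd(P,R,note=''):
    o=ctrl.get_obs(); Rt=Ro.from_rotvec(o['orientation']).as_matrix()
    s=Rt.T@(np.array(P)-o['ee_pos']); r=Ro.from_matrix(Rt.T@R).as_rotvec()
    print(note,'t',round(o['t'],2),'turn',(r/1.5).round(4).tolist(),'shift',(s/200).round(4).tolist(),'mm',s.round(1).tolist(),'tcp',o['ee_pos'].round(1),'w',round(o['width'],1))
def casepose(p,yaw=0,off=19):
    """tool pose with grasp point p (case frame) ; TCP off mm beyond along -case z; yaw about case z"""
    R=caseR(PSI); p=np.array(p,float); T=CO+R@(p-[0,0,off]); c,s=np.cos(yaw),np.sin(yaw)
    Rt=np.c_[R[:,1],R[:,0],-R[:,2]]
    return T, Rt@Ro.from_rotvec([0,0,-yaw]).as_matrix()
E
python3 - <<'E'
from h import *
T,R=casepose((0,0,150),off=0); print(T); cmd(T,R)
E
```

```text
[ 497.86171103 -182.61333449  202.34213893]
 t 0.1 turn [-0.2936, -0.1767, 0.7108] shift [-2.6506, -3.196, 0.1026] mm [-530.1, -639.2, 20.5] tcp [198.6 592.1 222. ] w 88.0
```

Emit:
servo_tool([
  [-0.05,-0.03,0.12,-0.12,-0.14,-0.03,60],
  [-0.1,-0.06,0.24,-0.3,-0.35,-0.06,60],
  [-0.15,-0.09,0.36,-0.45,-0.55,-0.1,60],
  [-0.2,-0.12,0.48,-0.65,-0.78,-0.1,60],
  [-0.25,-0.15,0.6,-0.8,-0.96,-0.1,60],
  [-0.29,-0.177,0.71,-0.83,-1,-0.1,60],
])

```text
t: 0.85
ee_pos: [292.1, 348.0, 242.1]
orientation: [1.736, 2.199, 0.49]
ft_force: [0.9, 0.7, -0.3]
width: 59.8
grasp_force: 0.0
```

```bash
python3 - <<'E'
from h import *
T,R=casepose((0,0,150),off=0); cmd(T,R)
E
```

```text
t 0.85 turn [-0.022, -0.0094, 0.0483] shift [-2.8126, 0.2453, 0.4051] mm [-562.5, 49.1, 81.0] tcp [292.1 348.  242.1] w 59.8
```

Emit:
servo_tool([
  [-0.02,-0.01,0.05,-0.2,0.02,0.0,60],
  [-0.02,-0.01,0.05,-0.5,0.04,0.0,60],
  [-0.02,-0.01,0.05,-0.8,0.06,0.03,60],
  [-0.02,-0.01,0.05,-1,0.08,0.05,60],
])

```text
t: 1.35
ee_pos: [357.0, 159.3, 244.5]
orientation: [1.799, 2.12, 0.524]
ft_force: [0.0, -0.1, -0.1]
width: 59.8
grasp_force: 0.0
```

Emit:
servo_tool([
  [0,0,0,-0.3,0.02,0.05,60],
  [0,0,0,-0.6,0.04,0.1,60],
  [0,0,0,-0.9,0.06,0.13,60],
  [0,0,0,-1,0.08,0.15,60],
])

```text
t: 1.85
ee_pos: [403.5, 12.9, 227.9]
orientation: [1.803, 2.127, 0.519]
ft_force: [0.8, 0.0, -0.7]
width: 59.7
grasp_force: 0.0
```

```bash
python3 - <<'E'
from h import *
T,R=casepose((0,0,150),off=0); cmd(T,R)
E
```

```text
t 1.85 turn [-0.0076, -0.0029, 0.0031] shift [-1.0416, 0.2134, 0.2521] mm [-208.3, 42.7, 50.4] tcp [403.5  12.9 227.9] w 59.7
```

Emit:
servo_tool([
  [0,0,0,-0.2,0.05,0.05,60],
  [0,0,0,-0.5,0.12,0.12,60],
  [0,0,0,-0.75,0.18,0.18,60],
  [0,0,0,-0.8,0.2,0.2,60],
  [0,0,0,-0.8,0.2,0.2,60],
])

```text
t: 2.48
ee_pos: [482.4, -134.8, 209.7]
orientation: [1.806, 2.127, 0.518]
ft_force: [-0.3, 0.6, 0.4]
width: 60.0
grasp_force: 0.0
```

```bash
python3 - <<'E'
from h import *
T,R=casepose((0,0,150),off=0); cmd(T,R)
g=grab('wrist','w1.png'); W=cloud(g).reshape(-1,3); W=W[np.isfinite(W[:,0])]
Rc=caseR(PSI)
psi,o0,out,sl,fl=fitcase([W],CO@Rc,PSI,it=8)
R2=caseR(psi); O=R2@o0; print(np.degrees(psi),O.round(1)); print(out); print([(int(a),round(float(b),4)) for a,b in sl],fl.round(4))
L=(W-O)@R2; m=(L[:,2]>38)&(L[:,2]<60)&(np.abs(L[:,0]+18)<14)&(np.abs(L[:,1])<62)
Q=L[m]; print('shaft',len(Q),Q.min(0).round(1),Q.max(0).round(1),np.median(Q,0).round(1))
for y in (-45,0,45):
    q=Q[np.abs(Q[:,1]-y)<8]; print(y,q[:,0].min().round(1),q[:,0].max().round(1),np.percentile(q[:,2],98).round(1))
m=(L[:,2]>66)&(L[:,2]<85)&(np.abs(L[:,0]+88)<25)&(np.abs(L[:,1])<40)
Q=L[m]; print('latch',len(Q)); 
if len(Q)>20: print(Q.min(0).round(1),Q.max(0).round(1),cv2.minAreaRect(Q[:,:2].astype(np.float32)))
E
```

```text
t 2.48 turn [-0.009, -0.0034, 0.0023] shift [-0.2487, 0.0167, 0.0492] mm [-49.7, 3.3, 9.8] tcp [ 482.4 -134.8  209.7] w 60.0
9.198722052272766 [ 567.  -172.9   71.2]
[(0, -63, 482, 0.3), (0, 63, 356, -0.42), (1, 78, 537, -0.02), (2, 3, 4293, 0.01)]
[(482, -0.0013), (356, 0.0015), (537, 0.0003)] [0.0004 0.0007]
shaft 1941 [-31.3 -50.   38. ] [-6.8 62.  54.9] [-17.7  11.5  49.4]
-45 -26.6 -10.1 51.6
0 -29.6 -6.8 54.1
45 -31.3 -10.8 49.2
latch 326
[-94.   -3.8  66.1] [-82.1  22.   77.8] ((-87.87521362304688, 9.049595832824707), (26.152294158935547, 11.172813415527344), 87.00130462646484)
```

View pics/w1.png

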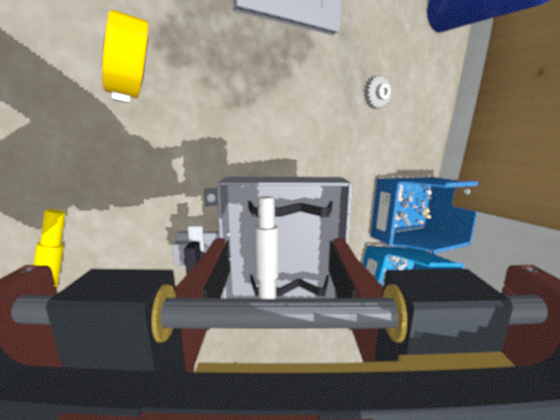

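The wrist view shows the shaft at (267,245), the latch at (192,250) and the case rim at (220–350,180). The wrist fit agrees within 2 mm, so I'll average the three and go to the shaft.

```bash
cat >> h.py <<'E'
PSI=np.radians(9.13); CO=np.array([567.1,-172.2,70.6])
E
python3 - <<'E'
from h import *
T,R=casepose((-18,0,95),off=15); cmd(T,R)
E
```

```text
t 2.52 turn [-0.0091, -0.0035, 0.0024] shift [-0.2585, -0.0678, 0.3972] mm [-51.7, -13.6, 79.4] tcp [ 481.9 -133.9  209.8] w 60.2
```

Emit:
servo_tool([
  [-0.009,-0.0035,0.002,-0.13,-0.034,0.1,50],
  [-0.009,-0.0035,0.002,-0.2585,-0.068,0.25,50],
  [-0.009,-0.0035,0.002,-0.2585,-0.068,0.36,50],
  [-0.009,-0.0035,0.002,-0.2585,-0.068,0.397,50],
  [-0.009,-0.0035,0.002,-0.2585,-0.068,0.397,50],
])

```text
t: 3.15
ee_pos: [515.0, -180.2, 133.6]
orientation: [1.798, 2.115, 0.528]
ft_force: [0.3, -0.9, 0.0]
width: 49.9
grasp_force: 0.0
```

```bash
python3 - <<'E'
from h import *
T,R=casepose((-18,0,41),off=15); cmd(T,R)
E
```

```text
t 3.15 turn [0.0006, -0.0002, 0.0016] shift [-0.002, -0.0052, 0.272] mm [-0.4, -1.0, 54.4] tcp [ 515.  -180.2  133.6] w 49.9
```

Emit:
servo_tool([
  [0,0,0,-0.002,-0.004,0.08,50],
  [0,0,0,-0.002,-0.004,0.17,50],
  [0,0,0,-0.002,-0.004,0.24,50],
  [0,0,0,-0.002,-0.004,0.272,50],
  [0,0,0,-0.002,-0.004,0.272,10],
  [0,0,0,-0.002,-0.004,0.272,10],
  [0,0,0,-0.002,-0.004,0.272,10],
  [0,0,0,-0.002,-0.004,0.272,10],
])

```text
t: 4.15
ee_pos: [539.6, -178.3, 85.3]
orientation: [1.799, 2.113, 0.527]
ft_force: [-3.4, -1.5, 2.4]
width: 22.9
grasp_force: 30.0
```

```bash
python3 - <<'E'
from h import *
T,R=casepose((-18,0,70),off=15); cmd(T,R); print(ctrl.get_obs()['grasp_force'],ctrl.get_obs()['ft_force'])
E
```

```text
t 4.15 turn [0.0008, 0.0009, 0.0005] shift [0.0079, 0.0, -0.1442] mm [1.6, 0.0, -28.8] tcp [ 539.6 -178.3   85.3] w 22.9
29.986249543726444 [-3.43188499 -1.53500753  2.3930894 ]
```

Emit:
servo_tool([
  [0,0,0,0,0,-0.08,10],
  [0,0,0,0,0,-0.15,10],
  [0,0,0,0,0.08,-0.15,10],
  [0,0,0,0,0.18,-0.15,10],
  [0,0,0,0,0.18,-0.1,10],
  [0,0,0,0,0.18,-0.04,10],
  [0,0,0,0,0.18,0.01,10],
  [0,0,0,0,0.18,0.04,10],
  [0,0,0,0,0.18,0.06,10],
  [0,0,0,0,0.18,0.06,10],
])

```text
t: 5.4
ee_pos: [576.8, -172.2, 91.1]
orientation: [1.799, 2.113, 0.527]
ft_force: [0.4, -0.6, -2.1]
width: 23.1
grasp_force: 30.0
```

```bash
python3 - <<'E'
from h import *
T,R=casepose((18,0,27),off=15); cmd(T,R); print(ctrl.get_obs()['grasp_force'],ctrl.get_obs()['ft_force'])
E
```

```text
t 5.4 turn [0.0006, 0.0006, 0.0006] shift [0.0076, -0.0005, 0.0082] mm [1.5, -0.1, 1.6] tcp [ 576.8 -172.2   91.1] w 23.1
29.985116980969906 [ 0.40052642 -0.57717878 -2.10494665]
```

Now ~2 mm above the seat; lower slowly.

Emit:
servo_tool([
  [0,0,0,0,0,0.005,10],
  [0,0,0,0,0,0.01,10],
  [0,0,0,0,0,0.01,10],
])

```text
t: 5.78
ee_pos: [577.7, -172.2, 89.9]
orientation: [1.799, 2.112, 0.527]
ft_force: [-2.9, -0.9, -0.4]
width: 22.9
grasp_force: 30.0
```

Emit:
servo_tool([
  [0,0,0,0,0,0,40],
  [0,0,0,0,0,0,40],
  [0,0,0,0,0,0,40],
  [0,0,0,0,0,-0.1,40],
  [0,0,0,0,0,-0.3,40],
  [0,0,0,0,0,-0.5,40],
  [0,0,0,0,0,-0.7,40],
  [0,0,0,0,0,-0.7,40],
])

```text
t: 6.78
ee_pos: [513.3, -183.3, 216.0]
orientation: [1.796, 2.109, 0.527]
ft_force: [-0.0, -0.0, 0.6]
width: 39.9
grasp_force: 0.0
```

```bash
python3 - <<'E'
from h import *
R=caseR(PSI)
for n in ('wrist','scene'):
    g=grab(n,n+'2.png'); W=cloud(g).reshape(-1,3); W=W[np.isfinite(W[:,0])]
    psi,o0,out,sl,fl=fitcase([W],CO@R,PSI,it=8); R2=caseR(psi);O=R2@o0; print(n,np.degrees(psi),O.round(1))
    L=(W-O)@R2
    for y in (-52,-40,0,40,52):
        q=L[(np.abs(L[:,1]-y)<5)&(np.abs(L[:,0]-18)<5)&(L[:,2]>25)&(L[:,2]<60)]
        if len(q)>5: print(y,len(q),np.percentile(q[:,2],[50,95]).round(1))
    if n=='wrist':
        m=(L[:,2]>66)&(L[:,2]<85)&(np.abs(L[:,0]+88)<25)&(np.abs(L[:,1])<40)
        Q=L[m]
        if len(Q)>20: print('latch',Q.min(0).round(1),Q.max(0).round(1),cv2.minAreaRect(Q[:,:2].astype(np.float32)))
# lid pose target: refine lid from stored views minus case-view bias
print(ctrl.get_obs()['qpos'])
E
```

```text
wrist 9.263658998642681 [ 566.9 -173.    71.1]
-52 87 [36.1 37.2]
-40 91 [35.9 37.1]
0 98 [38.5 39.6]
40 101 [33.3 34.9]
52 107 [33.1 34.3]
latch [-93.2 -21.7  66. ] [-81.4  22.7  77.9] ((-87.38019561767578, 0.4607524871826172), (44.39319610595703, 11.541410446166992), 88.656005859375)
scene 9.259455470831734 [ 567.8 -173.2   70.7]
-52 18 [36.  37.5]
-40 18 [35.8 38.5]
0 16 [37.5 38.9]
40 16 [32.7 35. ]
52 17 [33.9 36. ]
[-0.53572711  0.1947007   2.09765267  0.61856232  0.54490266 -1.18159777]
```

View pics/wrist2.png

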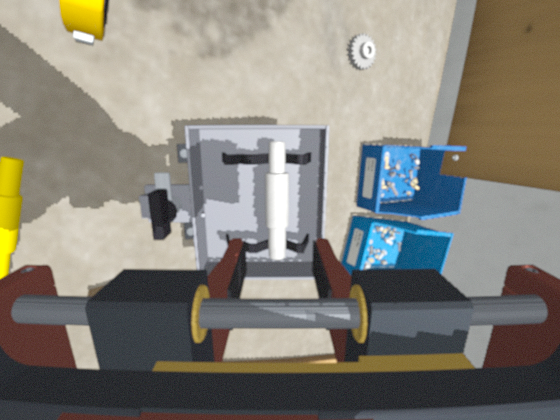

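The shaft lies in the rear grooves at (278,200), its top about 39 mm up, as expected. Next is the lid.

```bash
cat >> h.py <<'E'
PSI=np.radians(9.2); CO=np.array([567.2,-172.7,70.8])
def flat(yaw):
    c,s=np.cos(yaw),np.sin(yaw); return np.c_[[-s,c,0],[c,s,0],[0,0,-1.]]
E
python3 - <<'E'
from h import *
cmd((557,173,160),flat(np.radians(6.8)))
E
```

```text
t 6.88 turn [0.3272, -0.0054, 0.027] shift [1.7203, 0.3166, 0.4674] mm [344.1, 63.3, 93.5] tcp [ 513.  -182.4  213.3] w 39.8
```

Emit:
servo_tool([
  [0.03,0,0,0.25,0.0,0,50],
  [0.1,0,0.01,0.5,0.05,0.05,50],
  [0.2,0,0.02,0.75,0.1,0.1,50],
  [0.3,0,0.027,1,0.16,0.2,50],
  [0.327,-0.005,0.027,1,0.2,0.25,50],
])

```text
t: 7.5
ee_pos: [540.5, 29.2, 185.8]
orientation: [-2.076, -2.353, 0.004]
ft_force: [-1.0, -0.3, 0.1]
width: 50.2
grasp_force: 0.0
```

```bash
python3 - <<'E'
from h import *
cmd((557,173,160),flat(np.radians(6.8)))
E
```

```text
t 7.5 turn [-0.0029, -0.0007, 0.0041] shift [0.7029, 0.172, 0.1293] mm [140.6, 34.4, 25.9] tcp [540.5  29.2 185.8] w 50.2
```

Emit:
servo_tool([
  [0,0,0,0.25,0.06,0.05,50],
  [0,0,0,0.5,0.12,0.1,50],
  [0,0,0,0.65,0.15,0.12,50],
  [0,0,0,0.65,0.15,0.12,50],
  [0,0,0,0.65,0.15,0.12,50],
])

```text
t: 8.12
ee_pos: [552.8, 156.8, 162.4]
orientation: [-2.083, -2.349, 0.002]
ft_force: [-0.5, -0.6, 0.0]
width: 49.8
grasp_force: 0.0
```

```bash
python3 - <<'E'
from h import *
g=grab('wrist','w3.png'); Wc=cloud(g); 
Wc=Wc.reshape(-1,3); near=np.isfinite(Wc[:,0])&(np.abs(Wc[:,0]-557)<110)&(np.abs(Wc[:,1]-173)<115)
P=Wc[near]
for lo,hi in ((8,25),(36,60)):
    Q=P[(P[:,2]>lo)&(P[:,2]<hi)]; print(len(Q),np.median(Q,0).round(1),cv2.minAreaRect(Q[:,:2].astype(np.float32)))
b=P[P[:,2]<6]; print('bench',np.median(b[:,2]))
cmd((557,173,80),flat(np.radians(6.8)))
E
```

```text
17562 [553.5 185.3  15.1] ((556.2932739257812, 173.01016235351562), (142.4562530517578, 165.26327514648438), 6.857321262359619)
1146 [555.1 176.6  45.7] ((555.7455444335938, 173.54876708984375), (11.657281875610352, 94.98676300048828), 6.8620100021362305)
bench 1.1250257323763544
 t 8.18 turn [-0.0014, -0.0006, 0.0001] shift [0.0796, 0.0307, 0.4144] mm [15.9, 6.1, 82.9] tcp [553.  156.4 162.9] w 50.3
```

View pics/w3.png

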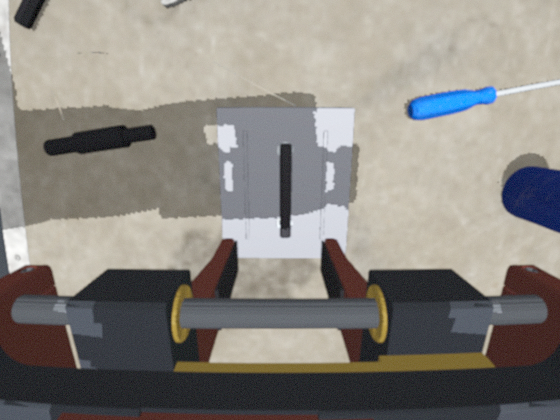

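The wrist view shows the lid at (287,180) with its handle at (285,190), and the size and yaw (6.86°) match. The lid centre is at (556, 173.3). I'll descend and grip.

Emit:
servo_tool([
  [0,0,0,0.084,0.026,0.1,50],
  [0,0,0,0.084,0.026,0.3,50],
  [0,0,0,0.084,0.026,0.4,50],
  [0,0,0,0.084,0.026,0.4,50],
])

```text
t: 8.68
ee_pos: [555.4, 173.0, 82.4]
orientation: [-2.085, -2.346, 0.004]
ft_force: [-0.9, 0.5, -0.2]
width: 50.2
grasp_force: 0.0
```

```bash
python3 - <<'E'
from h import *
cmd((556,173.3,21),flat(np.radians(6.86)))
E
```

```text
t 8.68 turn [-0.0025, -0.0003, -0.0015] shift [0.001, 0.0042, 0.3068] mm [0.2, 0.8, 61.4] tcp [555.4 173.   82.4] w 50.2
```

Emit:
servo_tool([
  [0,0,0,0,0.004,0.1,50],
  [0,0,0,0,0.004,0.2,50],
  [0,0,0,0,0.004,0.28,50],
  [0,0,0,0,0.004,0.307,50],
  [0,0,0,0,0.004,0.307,2],
  [0,0,0,0,0.004,0.307,2],
  [0,0,0,0,0.004,0.307,2],
  [0,0,0,0,0.004,0.307,2],
  [0,0,0,0,0.004,0.307,2],
])

```text
t: 9.8
ee_pos: [557.4, 174.6, 22.7]
orientation: [-2.085, -2.349, -0.001]
ft_force: [-0.4, -0.1, 3.9]
width: 12.0
grasp_force: 30.0
```

```bash
python3 - <<'E'
from h import *
cmd((556,173.3,21),flat(np.radians(6.86)))
E
```

```text
t 9.8 turn [-0.0002, -0.0007, -0.0005] shift [-0.0058, -0.0075, 0.0087] mm [-1.2, -1.5, 1.7] tcp [557.4 174.6  22.7] w 12.0
```

Emit:
servo_tool([
  [0,0,0,0,0,-0.1,2],
  [0,0,0,0,0,-0.3,2],
  [0,0,0,0,0,-0.55,2],
  [0,0,0,0,0,-0.8,2],
  [0,0,0,0,0,-1,2],
  [0,0,0,0,0,-1,2],
  [0,0,0,0,0,-1,2],
])

```text
t: 10.68
ee_pos: [556.4, 174.1, 221.6]
orientation: [-2.084, -2.348, 0.001]
ft_force: [-0.4, 0.0, -4.1]
width: 12.1
grasp_force: 30.0
```

```bash
python3 - <<'E'
from h import *
o=ctrl.get_obs(); ci=ctrl.camera_info('wrist')
g=grab('wrist','w4.png'); W=cloud(g).reshape(-1,3)
Rt=Ro.from_rotvec(o['orientation']).as_matrix(); T=(W-o['ee_pos'])@Rt
T=T[np.isfinite(T[:,0])]
P=T[(T[:,2]>-5)&(T[:,2]<18)&(np.abs(T[:,0])<110)&(np.abs(T[:,1])<90)]
h,e=np.histogram(P[:,2],np.arange(-6,20,1)); print(dict(zip(e.astype(int).tolist(),h.tolist())))
Q=P[(P[:,2]>3)]; zt=np.median(Q[:,2]); Q=Q[np.abs(Q[:,2]-zt)<2]
A=np.c_[np.ones(len(Q)),Q[:,:2]]; print('plane',np.linalg.lstsq(A,Q[:,2],rcond=None)[0].round(4),len(Q))
print('top z',zt,Q.min(0),Q.max(0),[round(float(np.percentile(Q[:,i],q)),1) for i in (0,1) for q in (1,99)])
c=cv2.convexHull(Q[:,:2].astype(np.float32)); print(cv2.minAreaRect(c))
yl=[(x,Q[np.abs(Q[:,0]-x)<3][:,1].min().round(1),Q[np.abs(Q[:,0]-x)<3][:,1].max().round(1)) for x in (10,30,50,70)]; print(yl)
print(o['ee_pos'].round(1))
T2,R=casepose((0,0,131),off=16); cmd(T2,R)
E
```

```text
{-6: 0, -5: 20, -4: 17, -3: 12, -2: 14, -1: 2, 0: 0, 1: 0, 2: 0, 3: 0, 4: 48, 5: 651, 6: 4298, 7: 17053, 8: 10030, 9: 666, 10: 6, 11: 0, 12: 0, 13: 0, 14: 0, 15: 0, 16: 4, 17: 24, 18: 0}
plane [ 7.6549e+00  1.1000e-03 -5.0000e-04] 32330
top z 7.709016898229943 [-84.36923641 -71.95134578   5.70904167] [81.47594236 70.49667552  9.70847689] [-76.2, 80.6, -70.0, 68.5]
((-1.4523849487304688, -0.7354278564453125), (165.83587646484375, 142.44273376464844), 0.008723803795874119)
[(10, np.float64(-71.7), np.float64(70.1)), (30, np.float64(-71.7), np.float64(69.8)), (50, np.float64(-71.1), np.float64(69.9)), (70, np.float64(-71.8), np.float64(70.5))]
[556.4 174.1 221.6]
 t 10.72 turn [-0.328, 0.0064, -0.0273] shift [-1.7392, -0.4194, 0.2429] mm [-347.8, -83.9, 48.6] tcp [556.1 174.  220.8] w 12.0
```

```bash
cat >> h.py <<'E'
PSI=np.radians(9.23); CO=np.array([567,-173.,71.1])
E
python3 - <<'E'
from h import *
T,R=casepose((0.7,1.5,54.7+70),off=0); cmd(T,R)
E
```

```text
t 10.72 turn [-0.328, 0.0065, -0.0276] shift [-1.734, -0.4407, 0.197] mm [-346.8, -88.1, 39.4] tcp [556.1 174.  220.8] w 12.0
```

Emit:
servo_tool([
  [-0.03,0,0,-0.15,-0.03,0,2],
  [-0.1,0,-0.005,-0.35,-0.08,0,2],
  [-0.17,0,-0.01,-0.55,-0.15,0,2],
  [-0.25,0.005,-0.02,-0.75,-0.22,0,2],
  [-0.31,0.006,-0.027,-0.95,-0.3,0.03,2],
  [-0.328,0.0065,-0.0276,-1,-0.36,0.06,2],
  [-0.328,0.0065,-0.0276,-1,-0.38,0.08,2],
])

```text
t: 11.6
ee_pos: [502.8, -34.0, 203.7]
orientation: [1.805, 2.115, 0.527]
ft_force: [0.3, -0.0, -3.4]
width: 12.0
grasp_force: 30.0
```

```bash
python3 - <<'E'
from h import *
T,R=casepose((0.7,1.5,54.7+70),off=0); cmd(T,R)
E
```

```text
t 11.6 turn [-0.0015, -0.0006, -0.0024] shift [-0.7307, -0.1237, 0.0579] mm [-146.1, -24.7, 11.6] tcp [502.8 -34.  203.7] w 12.0
```

Emit:
servo_tool([
  [0,0,0,-0.2,-0.03,0,2],
  [0,0,-0.001,-0.45,-0.08,0,2],
  [-0.001,0,-0.002,-0.65,-0.11,0.03,2],
  [-0.001,0,-0.002,-0.73,-0.124,0.055,2],
  [-0.001,0,-0.002,-0.73,-0.124,0.055,2],
  [-0.001,0,-0.002,-0.73,-0.124,0.055,2],
])

```text
t: 12.35
ee_pos: [512.4, -178.8, 184.2]
orientation: [1.794, 2.117, 0.531]
ft_force: [0.3, 0.7, -2.4]
width: 11.9
grasp_force: 30.0
```

```bash
python3 - <<'E'
from h import *
T,R=casepose((0.7,1.5,54.7+70),off=0); cmd(T,R);cmd(T,R);cmd(T,R)
E
```

```text
t 12.35 turn [0.002, -0.0013, 0.0021] shift [-0.0076, -0.0199, 0.0042] mm [-1.5, -4.0, 0.8] tcp [ 512.4 -178.8  184.2] w 11.9
 t 12.35 turn [0.002, -0.0013, 0.0021] shift [-0.0076, -0.0199, 0.0042] mm [-1.5, -4.0, 0.8] tcp [ 512.4 -178.8  184.2] w 11.9
 t 12.35 turn [0.002, -0.0013, 0.0021] shift [-0.0076, -0.0199, 0.0042] mm [-1.5, -4.0, 0.8] tcp [ 512.4 -178.8  184.2] w 11.9
```

Emit:
servo_tool([
  [0.002,-0.001,0.002,-0.0075,-0.02,0.05,2],
  [0.002,-0.001,0.002,-0.0075,-0.02,0.13,2],
  [0.002,-0.001,0.002,-0.0075,-0.02,0.2,2],
  [0.002,-0.001,0.002,-0.0075,-0.02,0.23,2],
  [0.002,-0.001,0.002,-0.0075,-0.02,0.23,2],
  [0.002,-0.001,0.002,-0.0075,-0.02,0.23,2],
])

```text
t: 13.1
ee_pos: [530.9, -178.5, 142.6]
orientation: [1.798, 2.113, 0.528]
ft_force: [-0.4, 0.0, -3.3]
width: 12.0
grasp_force: 30.0
```

```bash
cat > m.py <<'E'
from h import *
R=caseR(PSI); ps=[];ro=[]
def samp():
    o=ctrl.get_obs(); ps.append(o['ee_pos']); ro.append(o['orientation'])
samp()
for n in ('scene','side','wrist'):
    g=grab(n,n+'5.png'); samp()
    W=cloud(g).reshape(-1,3); W=W[np.isfinite(W[:,0])]; L=(W-CO)@R
    P=L[(np.abs(L[:,0])<85)&(np.abs(L[:,1])<98)&(L[:,2]>44)&(L[:,2]<95)]
    h,e=np.histogram(P[:,2],np.arange(44,96,2)); k=h.argmax(); zt=np.median(P[np.abs(P[:,2]-e[k]-1)<3,2])
    Q=P[np.abs(P[:,2]-zt)<2.5]; A=np.c_[np.ones(len(Q)),Q[:,:2]]
    print(n,'lid top z',zt.round(1),'slope',np.linalg.lstsq(A,Q[:,2],rcond=None)[0][1:].round(4),'rect',[np.round(v,1) for v in cv2.minAreaRect(Q[:,:2].astype(np.float32))])
    B=L[(np.abs(L[:,1])<98)&(np.abs(L[:,0])<85)&(L[:,2]>4)&(L[:,2]<40)]
    for ax,v in ((0,-66),(0,66),(1,-78),(1,78)):
        q=B[(np.abs(B[:,ax]-v)<4)&(np.abs(B[:,1-ax])<60)]
        if len(q)>80: print('  wall',ax,v,len(q),np.median(q[:,ax]).round(2))
o=ctrl.get_obs(); p=np.mean(ps,0); Rm=Ro.from_rotvec(np.mean(ro,0)).as_matrix()
T,R0=casepose((0.7,1.5,54.7),off=0)
print('mean tcp',p.round(1),'to seat mm',(Rm.T@(T-p)).round(1),'turn/1.5',(Ro.from_matrix(Rm.T@R0).as_rotvec()/1.5).round(4),'F',o['ft_force'].round(1))
E
python3 m.py
```

```text
scene lid top z 71.8 slope [ 0.0001 -0.0012] rect [array([-5.2, -1.8]), array([159.4, 168.2]), np.float64(0.2)]
  wall 0 66 393 66.61
  wall 1 -78 344 -78.3
side lid top z 71.2 slope [ 0.002  -0.0034] rect [array([-5.6,  0. ]), array([169. , 157.5]), np.float64(89.9)]
  wall 0 66 136 65.47
  wall 1 78 394 78.17
wrist lid top z 72.9 slope [ 0.0014 -0.0032] rect [array([-6.2, -1.1]), array([165.7, 157.5]), np.float64(89.9)]
mean tcp [ 530.9 -178.6  142.8] to seat mm [ 1.3 -0.8 25.7] turn/1.5 [ 0.0013  0.001  -0.    ] F [ 0.  -0.1 -3.8]
```

```bash
python3 - <<'E'
from h import *
R=caseR(PSI)
for n,zt in (('scene',71.8),('side',71.2),('wrist',72.9)):
    g=load(n); W=cloud(g).reshape(-1,3); W=W[np.isfinite(W[:,0])]; L=(W-CO)@R
    Q=L[(np.abs(L[:,2]-zt)<2)&(np.abs(L[:,0])<85)&(np.abs(L[:,1])<98)]
    Q=Q[(np.abs(Q[:,1])>40)]
    f=[];r=[]
    for y in list(range(-75,-40,6))+list(range(41,76,6)):
        q=Q[np.abs(Q[:,1]-y)<3]; 
        if len(q)>10: f.append(q[:,0].min());r.append(q[:,0].max())
    print(n,'front',np.round([np.median(f)],1),'rear',np.median(r).round(1),'mid',(np.median(f)+np.median(r))/2)
E
```

```text
scene front [-18.4] rear 73.1 mid 27.337103959437844
side front [-67.7] rear 71.1 mid 1.7260334282933272
wrist front [-69.1] rear 71.8 mid 1.3548459807676778
```

Emit:
servo_tool([
  [0.001,0.001,0,0.005,-0.006,0.02,2],
  [0.001,0.001,0,0.005,-0.006,0.04,2],
  [0.001,0.001,0,0.005,-0.006,0.06,2],
  [0.001,0.001,0,0.005,-0.006,0.07,2],
  [0.001,0.001,0,0.005,-0.006,0.08,2],
  [0.001,0.001,0,0.005,-0.006,0.085,2],
  [0.001,0.001,0,0.005,-0.006,0.085,2],
])

```text
t: 14.12
ee_pos: [537.6, -176.4, 126.7]
orientation: [1.8, 2.116, 0.528]
ft_force: [0.4, -0.1, -2.6]
width: 11.5
grasp_force: 30.0
```

```bash
python3 m.py
```

```text
scene lid top z 54.8 slope [-0.0006 -0.0009] rect [array([-5.5, -1.2]), array([158.8, 167.3]), np.float64(0.3)]
  wall 0 66 270 66.67
  wall 1 -78 202 -78.28
side lid top z 53.9 slope [-0.0015 -0.0004] rect [array([-6.7,  1.3]), array([171. , 155.8]), np.float64(90.0)]
  wall 0 66 81 65.44
  wall 1 78 347 78.09
wrist lid top z 55.6 slope [-0.0001 -0.0011] rect [array([-6.9, -0.3]), array([166.2, 156.3]), np.float64(90.0)]
mean tcp [ 537.6 -176.5  126.8] to seat mm [0.2 0.7 8.4] turn/1.5 [-0.     -0.0002 -0.0001] F [-0.5 -0.3 -2.1]
```

The skirt is around the rim with no contact force, so I'll continue slowly.

Emit:
servo_tool([
  [0,0,0,0,0,0.01,2],
  [0,0,0,0,0,0.02,2],
  [0,0,0,0,0,0.03,2],
  [0,0,0,0,0,0.035,2],
  [0,0,0,0,0,0.035,2],
])

```text
t: 14.9
ee_pos: [540.8, -175.9, 120.5]
orientation: [1.8, 2.116, 0.528]
ft_force: [0.3, -0.1, -3.8]
width: 11.8
grasp_force: 30.0
```

Emit:
servo_tool([
  [0,0,0,0,0,0.004,2],
  [0,0,0,0,0,0.008,2],
  [0,0,0,0,0,0.008,2],
  [0,0,0,0,0,0.008,2],
])

```text
t: 15.4
ee_pos: [541.5, -175.8, 119.3]
orientation: [1.8, 2.115, 0.528]
ft_force: [-2.1, -0.4, -0.0]
width: 12.0
grasp_force: 30.0
```

```bash
python3 m.py
```

```text
scene lid top z 46.4 slope [-0.0005  0.0004] rect [array([-5.9, -1.1]), array([157.9, 168.1]), np.float64(0.2)]
  wall 0 66 170 66.66
  wall 1 -78 120 -78.43
side lid top z 45.7 slope [-0.0002 -0.    ] rect [array([-5.9,  2.4]), array([168.6, 153.7]), np.float64(89.6)]
  wall 1 78 282 78.44
wrist lid top z 47.1 slope [ 0.0004 -0.0006] rect [array([-6.1, -0. ]), array([166., 154.]), np.float64(89.8)]
mean tcp [ 541.5 -175.8  119.3] to seat mm [ 0.2  0.7 -0.1] turn/1.5 [ 0.     -0.0002 -0.0002] F [-2.2  0.7  0.9]
```

The lid is seated at 47 mm and the contact force has risen. I'll press slightly, release and back off.

Emit:
servo_tool([
  [0,0,0,0,0,0.003,2],
  [0,0,0,0,0,0.003,2],
  [0,0,0,0,0,0.003,40],
  [0,0,0,0,0,0.003,40],
  [0,0,0,0,0,0.003,40],
  [0,0,0,0,0,-0.1,40],
  [0,0,0,0,0,-0.3,40],
  [0,0,0,0,0,-0.45,40],
  [0,0,0,0,0,-0.45,40],
])

```text
t: 16.68
ee_pos: [500.4, -183.3, 200.5]
orientation: [1.797, 2.112, 0.528]
ft_force: [-0.1, 0.2, 0.2]
width: 39.9
grasp_force: 0.0
```

```bash
python3 m.py; python3 - <<'E'
from h import *
g=load('wrist');W=cloud(g).reshape(-1,3);W=W[np.isfinite(W[:,0])];L=(W-CO)@caseR(PSI)
Q=L[(L[:,2]>70)&(L[:,2]<85)&(np.abs(L[:,0]+88)<25)&(np.abs(L[:,1])<40)]
print('latch',Q.min(0).round(1),Q.max(0).round(1),cv2.minAreaRect(Q[:,:2].astype(np.float32)))
T,R=casepose((-88,0,58+50),off=0); cmd(T,R); print(ctrl.get_obs()['qpos'].round(2))
E
```

```text
scene lid top z 46.3 slope [ 0.0013 -0.0004] rect [array([-4.9, -0.8]), array([168.7, 156.5]), np.float64(89.6)]
  wall 0 66 179 66.84
  wall 1 -78 123 -78.43
side lid top z 45.5 slope [0.0001 0.0001] rect [array([-6.1,  1.3]), array([153.7, 169.2]), np.float64(0.1)]
  wall 1 78 268 78.23
wrist lid top z 47.1 slope [0.0002 0.    ] rect [array([-5.8, -0.6]), array([166.6, 153.7]), np.float64(89.7)]
mean tcp [ 500.1 -182.8  199.1] to seat mm [ 0.5  0.2 90. ] turn/1.5 [ 0.0007  0.0004 -0.    ] F [ 0.8 -0.4 -0.3]
latch [-94.  -21.1  70.1] [-82.   22.7  77.7] ((-88.03714752197266, 0.7818069458007812), (12.025486946105957, 43.77491760253906), 0.005631281528621912)
 t 16.82 turn [-0.0004, -0.0005, -0.0003] shift [-0.0076, -0.4387, 0.1793] mm [-1.5, -87.7, 35.9] tcp [ 499.9 -182.4  198. ] w 40.2
[-0.55  0.21  2.13  0.67  0.52 -1.25]
```

The lid is flush (top 47.1, slope 0). The latch bar is at case x = -88, y about 0.5. I'll move above it and grip.

Emit:
servo_tool([
  [0,0,0,-0.003,-0.15,0,36],
  [0,0,0,-0.006,-0.35,0.05,36],
  [0,0,0,-0.006,-0.438,0.12,36],
  [0,0,0,-0.006,-0.438,0.18,36],
  [0,0,0,-0.006,-0.438,0.18,36],
])

```text
t: 17.45
ee_pos: [439.9, -192.8, 123.9]
orientation: [1.803, 2.118, 0.528]
ft_force: [0.7, 0.5, -0.9]
width: 35.8
grasp_force: 0.0
```

```bash
python3 - <<'E'
from h import *
T,R=casepose((-88,0.3,58),off=0); cmd(T,R); print(ctrl.get_obs()['qpos'].round(2))
E
```

```text
t 17.45 turn [-0.0018, -0.0018, -0.0009] shift [-0.0032, 0.0046, 0.2452] mm [-0.6, 0.9, 49.0] tcp [ 439.9 -192.8  123.9] w 35.8
[-0.66  0.31  2.26  1.03  0.41 -1.75]
```

Emit:
servo_tool([
  [0,0,0,-0.003,0.004,0.08,36],
  [0,0,0,-0.003,0.004,0.17,36],
  [0,0,0,-0.003,0.004,0.23,36],
  [0,0,0,-0.003,0.004,0.245,36],
  [0,0,0,-0.003,0.004,0.245,2],
  [0,0,0,-0.003,0.004,0.245,2],
  [0,0,0,-0.003,0.004,0.245,2],
  [0,0,0,-0.003,0.004,0.245,2],
])

```text
t: 18.45
ee_pos: [462.7, -190.5, 82.7]
orientation: [1.801, 2.115, 0.525]
ft_force: [-5.2, -2.4, 0.5]
width: 10.4
grasp_force: 30.0
```

```bash
python3 - <<'E'
from h import *
T,R=casepose((-88,0.0,58),off=0); cmd(T,R); o=ctrl.get_obs(); print(o['qpos'].round(2),o['ft_force'].round(1),o['moment'].round(2))
E
```

```text
t 18.45 turn [-0.0011, 0.0006, -0.0004] shift [0.0028, -0.0004, 0.0092] mm [0.6, -0.1, 1.8] tcp [ 462.7 -190.5   82.7] w 10.4
[-0.62  0.43  2.24  1.27  0.35 -1.97] [-5.2 -2.4  0.5] [-0.43  1.04 -0.14]
```

Emit:
servo_tool([
  [0,0,0.09,0,0,0,2],
  [0,0,0.18,0,0,0,2],
  [0,0,0.27,0,0,0,2],
  [0,0,0.36,0,0,0,2],
  [0,0,0.45,0,0,0,2],
  [0,0,0.45,0,0,0,2],
])

```text
t: 19.2
ee_pos: [463.1, -190.5, 82.8]
orientation: [2.496, 1.457, 0.671]
ft_force: [-5.6, -2.1, 2.5]
width: 11.0
grasp_force: 30.0
```

```bash
python3 - <<'E'
from h import *
T,R=casepose((-88,0.0,58),off=0); cmd(T,R); o=ctrl.get_obs(); print(o['qpos'].round(2),o['ft_force'].round(1),o['moment'].round(2))
E
```

```text
t 19.2 turn [-0.0005, 0.0007, -0.4498] shift [0.0012, -0.0037, 0.0092] mm [0.2, -0.7, 1.8] tcp [ 463.1 -190.5   82.8] w 11.0
[-0.62  0.43  2.24  1.27  0.35 -1.3 ] [-5.6 -2.1  2.5] [-0.46  1.06 -0.13]
```

Emit:
servo_tool([
  [0,0,0.09,0,0,0,2],
  [0,0,0.18,0,0,0,2],
  [0,0,0.27,0,0,0,2],
  [0,0,0.36,0,0,0,2],
  [0,0,0.44,0,0,0,2],
  [0,0,0.46,0,0,0,2],
  [0,0,0.46,0,0,0,2],
])

```text
t: 20.08
ee_pos: [463.2, -190.8, 82.8]
orientation: [2.985, 0.556, 0.755]
ft_force: [-6.9, -1.9, 1.5]
width: 11.2
grasp_force: 30.0
```

```bash
python3 - <<'E'
from h import *
T,R=casepose((-88,0.0,58),off=0); cmd(T,R); o=ctrl.get_obs(); print(o['qpos'].round(2),o['ft_force'].round(1),o['moment'].round(2))
E
```

```text
t 20.07 turn [-0.0, 0.0012, -0.9088] shift [-0.0015, -0.0049, 0.0092] mm [-0.3, -1.0, 1.8] tcp [ 463.2 -190.8   82.8] w 11.2
[-0.62  0.43  2.24  1.27  0.35 -0.61] [-6.9 -1.9  1.5] [-0.56  1.11 -0.21]
```

Emit:
servo_tool([
  [0,0,0,0,0,0,36],
  [0,0,0,0,0,0,36],
  [0,0,0,0,0,0,36],
  [0,0,0,0,0,-0.15,36],
  [0,0,0,0,0,-0.35,36],
  [0,0,0,0,0,-0.55,36],
  [0,0,0,0,0,-0.55,36],
])

```text
t: 20.95
ee_pos: [413.3, -199.6, 182.3]
orientation: [2.982, 0.554, 0.761]
ft_force: [0.2, -0.4, 0.2]
width: 36.2
grasp_force: 0.0
```

```bash
python3 m.py; python3 - <<'E'
from h import *
for n in ('wrist','scene','side'):
    g=load(n);W=cloud(g).reshape(-1,3);W=W[np.isfinite(W[:,0])];L=(W-CO)@caseR(PSI)
    Q=L[(L[:,2]>70)&(L[:,2]<80)&(np.abs(L[:,0]+88)<28)&(np.abs(L[:,1])<28)]
    if len(Q)>10: print(n,'latch',cv2.minAreaRect(Q[:,:2].astype(np.float32)))
a=cv2.imread('pics/scene5.png')[180:290,210:330]; b=cv2.imread('pics/wrist5.png')
cv2.imwrite('pics/fin.png',np.hstack([cv2.resize(a,(400,367)),cv2.resize(b,(400,367))]))
E
```

```text
scene lid top z 46.3 slope [ 0.0007 -0.0002] rect [array([-2.9, -0.9]), array([167.7, 153.1]), np.float64(89.7)]
  wall 0 66 176 66.78
  wall 1 -78 125 -78.5
side lid top z 45.6 slope [0.0003 0.0008] rect [array([-6.2,  0.9]), array([153.2, 170.1]), np.float64(0.1)]
  wall 1 78 274 78.23
wrist lid top z 47.1 slope [0.0008 0.0005] rect [array([ 0.1, -0.2]), array([166.9, 142.4]), np.float64(89.9)]
mean tcp [ 413.2 -198.9  180.7] to seat mm [ 85.5  15.2 115.4] turn/1.5 [ 1.400e-03  1.000e-04 -9.097e-01] F [-0.8 -0.  -0.4]
wrist latch ((-87.49372100830078, 0.5854225158691406), (42.88265609741211, 10.410894393920898), 11.710590362548828)
scene latch ((-86.06053161621094, -1.2967262268066406), (43.9681396484375, 12.578548431396484), 14.131220817565918)
side latch ((-87.53797912597656, 1.965226173400879), (44.0014533996582, 15.52756118774414), 12.277475357055664)
```

View pics/fin.png

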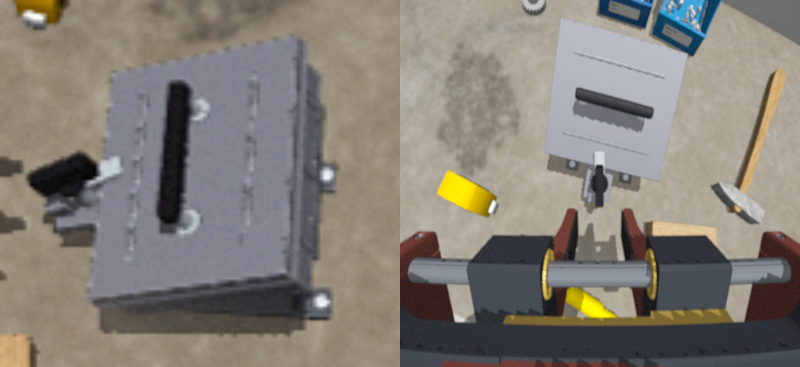

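The picture shows the lid flush and the wing over the lid's front edge (left view at (110,170), right view at (600,160)). The latch bar is 12° short of straight up the slope, about 1.36 rad and well past 1.1. The gripper is clear, so I'll hand the job in.

```bash
python3 -c "
from workcell import ctrl
print(ctrl.close_job())"
```

```text
the job is handed in; nothing more can be done
None
```

The job is handed in, with the verdict not returned: by my last measurements the shaft lay in the deep grooves before the lid went on, the lid sits flush, the latch is at about 1.36 rad with its wing over the lid, the robot is clear, and I saw no sign that a bystander was touched, though I did not measure them.

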